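Weigh the sample cartridge and press it home in the analyser

ROBOT

A 7-joint arm with a two-finger parallel gripper is mounted at the origin on the work surface. World frame = base frame: x ahead of the robot, y to its left, z up, the work surface at z = 0. Lengths are in m, angles in rad, forces in N, time in s.
With the tool pointing down it reaches from about 0.35 to 0.9 m from the base axis. Payload 8.1 kg.
Tool frame: the origin (TCP) lies midway between the tips of the shut fingers; the grasp point (between the pads) lies 19 mm behind it (manip.grip_depth is the y of the grasp point in the tool frame, in m); y points along the fingers, x is the direction in which the jaws open and shut, and the axes are right-handed (so a half turn about y gives the same grasp; the last joint's range is limited). The gripper opens to 85 mm and grips with 20 to 120 N. Pads are 22 mm wide; open, the fingers measure 114 mm over their backs; the gripper's body (76 mm by 85 mm) begins 54 mm behind the grasp point. The pads swing forward as they close: fully open they stand 13 mm farther back than shut.
Start: joints at [-1.365, 0.434, 0.025, 1.573, -0.012, 1.134, -0.075], TCP at [0.19, 0.595, 0.231] pointing down, gripper open.
Joint ranges: [-2.62, 2.62], [-0.44, 2.09], [-1.27, 1.32], [0.08, 2.57], [-1.32, 4.46], [0.12, 2], [-2.74, 2.74]. Speed limits (rad/s): [2.22, 2.22, 3.01, 3.01, 3.14, 3.14, 3.14].

INTERFACE

Orientations are given as a unit quaternion [w, x, y, z].
In Python, from workcell import monitor, cams, manip gives the robot as it stands.
- The arm moves only by the tool drive_tool, never from a script. Its argument "steps" is a list of rows, each a list of 6 numbers: the shift along the tool's x, y, z in units of 30 mm (1.0 is 30 mm), then the turn, a rotation vector about the tool's x, y, z in units of 5 degrees (1.0 is 5 degrees). A call has 1 to 8 rows; each row is the pose to reach, as a shift and turn from the pose commanded when the call began, along the tool's axes at that moment; what a row does not reach only later rows make up. A row lasts 1/12 s, in which the tool goes at most 41.7 mm and 7.16 degrees, less where a joint would pass 70% of its speed; a pose out of reach is approached as far as the arm can. A call with a gripper value outside its range is refused whole. "fingers" is the opening, from 0 (shut) to 1 (fully open), set as the call begins (left out, the last holds). The fingers move at their own pace and stop on an object; "grip_force" is the grip in N (left out, the last holds). Time passes only in rows, so rows that repeat a pose let the fingers close. It gives the time, the measured TCP pose, the force and the opening at its end, in the units of the state.
- monitor.read_state(): the state, without advancing time (a new reading comes with each control period).
- cams.read_camera(name): name is "scene" or "top"; returns a dict with "frame" (384x512x3 uint8, red, green, blue), "depth" (384x512 float32, m along the optical axis (not along the pixel's ray), 0 where there is no reading), "camera_matrix" (3x3 intrinsics, pixels), "T" (4x4, takes a point from camera to world coordinates). Camera axes: x right, y up, looking along -z (the intrinsics and any distortion apply to the point x, -y, -z); pixel columns grow to the right and rows downward; lengths in m; the calibration is good to about 2 mm. A picture is of the moment at which its call begins.
- manip.close_job(): hands the job in, once; it reports no verdict.
The state is a dict: "time_s": time; "q": joint angles; "dq": joint speeds; "effort": joint torques, N m; "tool_pos": TCP position; "tool_rot": TCP orientation; "contact_force": force on the tool from outside, world axes, zero at the start; "ft_torque": the same for the moment, N m; "gripper_width": opening from 0.0 (shut) to 1.0 (fully open).
Only numpy, scipy, OpenCV 4.12 (cv2) and the standard library are available. Lean on these libraries where they do the work, as an engineer would, in place of code of your own. Each camera call takes 0.05 s, during which the arm holds its last target. There are 200 camera calls.

TASK

Take the blue-topped sample cartridge out of the rack, set it down gently (without dropping it) and flat on the middle of the balance pan and leave it there untouched for at least one full second. Then take it again, place it in the recess of the white analyser between the two black cheeks, and press it fully home until its top is flush with the deck. Leave the orange and green cartridges in the rack and do not disturb the other things on the bench.

Things in the scene. Friction and masses are not known exactly. Their poses are not given: they have to be found in the camera images.
- cartridge_blue: rigid light-grey block 58 (own x) x 38 (own y) x 34 (z) mm with blue top and band, about 0.14 kg; origin at the centre of its underside, z up. The lowest 4 mm are a smaller foot, 54 x 34 mm. Same either way round. In the rack only its ends (+x, -x faces) can be gripped, in the analyser only its long sides (+y, -y faces)
- cartridge_blue_top (a point): centre of the blue cartridge's flat top face, 34 mm above its origin
- cartridge_orange: bystander of the same shape and size with an orange top, in another well of the rack
- cartridge_green: bystander of the same shape and size with a green top, in another well of the rack
- rack: fixed aluminium rack, base 70 (x) x 150 (y) x 8 mm; origin at the centre of its underside. Three wells at y = -48, 0, 48 mm, cartridges' x along its x, their tops 42 mm above the table. Dividers 36 mm long (x), 6 mm thick, up to 48 mm above the table, stand 2 mm off the cartridges' long sides; the ends stand free. Blue may be in any well
- balance: fixed grey laboratory balance, 250 x 180 mm, housing 55 mm high, from 160 mm on the -x side of its origin (display, 65 mm high) to 90 mm on the +x side. Origin on the table under the pan's centre, z up
- pan: the balance's round flat steel pan, 120 mm across, 5 mm thick, origin at the centre of its underside (65 mm above the table). It does not move
- pan_top (a point): centre of the pan's upper face, 70 mm above the table
- analyser: fixed white analyser, a low box whose flat deck is 85 mm above the table; origin on the table under the recess's centre. It reaches 125 mm to both sides along its x, 90 mm to +y and 150 mm to -y; a black control strip 150 mm long and 29 mm high stands on the deck 95 to 140 mm to -y
- recess (a point): centre of the recess's mouth, at deck height (85 mm above the table), axes as the analyser. Recess 61 (x) x 41 (y) mm: 1.5 mm play all round, cartridge's x along its x, either way round. At both x ends a black cheek 41 mm wide, 8 mm thick, 26 mm high stands on the deck (inner faces 61 mm apart), so a cartridge held by its ends cannot be lowered in; the y sides are open deck
- carrier_plate (a joint): travel in m of the plate that is the recess's floor: at 0 it is 18 mm below the deck, at 0.016 (its stop) 34 mm below, where a cartridge is flush. Starts at 0 to 0.003, so a cartridge laid in stands 13 to 16 mm proud. Friction holds it: about 6 N, pushed through the cartridge from above, moves it down and it stays there; the cartridge's weight does not
- steel_cup: bystander: open steel cup, 72 mm across, 90 mm high, origin at the centre of its underside
- jar: bystander: closed amber jar, 60 mm across, 85 mm high, origin at the centre of its underside
- brush: bystander: hand brush lying on the bench
- blue_box: bystander: small closed blue plastic box 70 x 50 x 30 mm, origin at the centre of its underside
Not all that is in view belongs to the job. Several things have the shape of the rack; the one meant has the colours described above.

How it is judged:
By the outcome, as a careful person would: the job done as asked, in the order asked, and still so for the second after the job is handed in, with the robot touching nothing.
It also fails if it takes over 58 s, if anything falls off the work surface, if the arm or the gripper's body presses on something with over 40 N, if the wrist force passes 120 N, or if a joint passes its speed limit or range.

## Working session

There is one attempt and no reset: what is moved stays moved. The work goes in short steps, Python scripts to look and compute and a tool call to move; the robot and the scene stay as the last step left them, time stands still between calls to the robot, and variables do not carry over. Pictures are saved under pics/ and viewed, about 8 in all and at most 12, crops included, and the job is handed in when it is done.

Besides the shell and the picture viewer there is one more tool, called after "Emit:" as a command line: name --pt "numbers of a row" for each row, then --argument value for the rest. drive_tool: Moves the arm, as the interface text tells. Its arguments: {"type":"object","properties":{"steps":{"type":"array"},"fingers":{"type":"number"},"grip_force":{"type":"number"}},"required":["steps"]}

```bash
ls; mkdir -p pics; python3 - <<'E'
from workcell import monitor, cams, manip
import cv2,numpy as np
for n in ("scene","top"):
    d=cams.read_camera(n); np.savez(f"pics/{n}0.npz",**{k:d[k] for k in d if k in("frame","depth","camera_matrix","T")})
    cv2.imwrite(f"pics/{n}0.png",cv2.resize(d["frame"][...,::-1],(768,576)))
    print(n,d.keys(),d["camera_matrix"],d["T"])
s=monitor.read_state();print(s,manip.grip_depth)
E
```

```text
pics
scene dict_keys(['frame', 'depth', 'camera_matrix', 'T']) [[389.85748761   0.         255.49205457]
 [  0.         389.85748761 192.52970512]
 [  0.           0.           1.        ]] [[ 0.49043918 -0.67432199  0.55205006  1.17823364]
 [ 0.87145119  0.37475289 -0.31643813 -0.28564638]
 [ 0.00649883  0.63627834  0.7714322   0.97461768]
 [ 0.          0.          0.          1.        ]]
top dict_keys(['frame', 'depth', 'camera_matrix', 'T']) [[393.70601306   0.         264.07460054]
 [  0.         393.70601306 196.52735241]
 [  0.           0.           1.        ]] [[ 0.00859535  0.9852985  -0.17062525  0.38246405]
 [-0.99976219  0.01188751  0.01828244  0.08459971]
 [ 0.02004197  0.17042753  0.98516637  1.1000157 ]
 [ 0.          0.          0.          1.        ]]
{'time_s': 0.1, 'q': array([-1.36455145,  0.43515613,  0.02496754,  1.57400275, -0.01160453,
        1.13400278, -0.07509944]), 'dq': array([-0.00119773, -0.00186085, -0.00128731, -0.00167967,  0.00060006,
       -0.00162561, -0.00072945]), 'effort': array([ 3.19753148e-03, -6.71749163e+01,  1.02836285e+00, -3.16900063e+01,
        1.58409815e-02,  7.28388302e-03,  1.18559166e-05]), 'tool_pos': array([0.18988144, 0.59498184, 0.23060392]), 'tool_rot': array([-0.57063744,  0.57129946,  0.41674747, -0.41750616]), 'contact_force': array([-0.38368343, -0.17800532, -0.14325691]), 'ft_torque': array([-0.01886349, -0.02204859,  0.01843916]), 'gripper_width': 1.0055785542360294} -0.0187
```

View pics/top0.png

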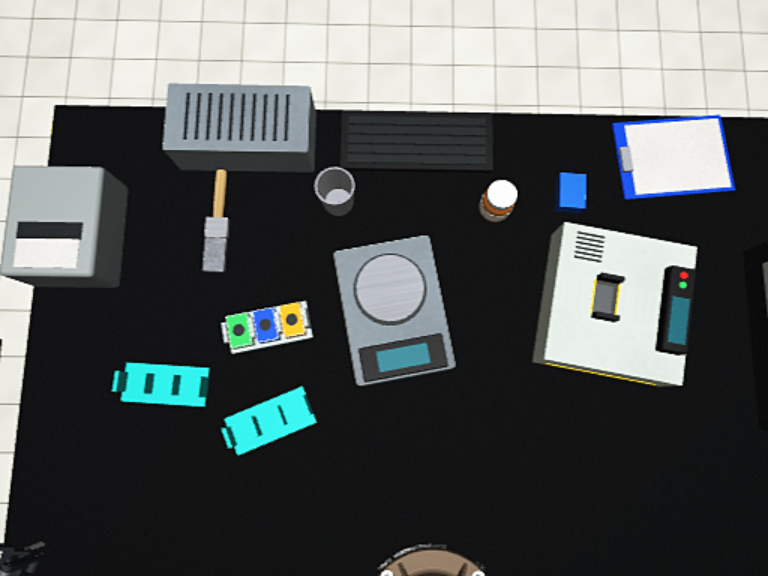

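View pics/scene0.png

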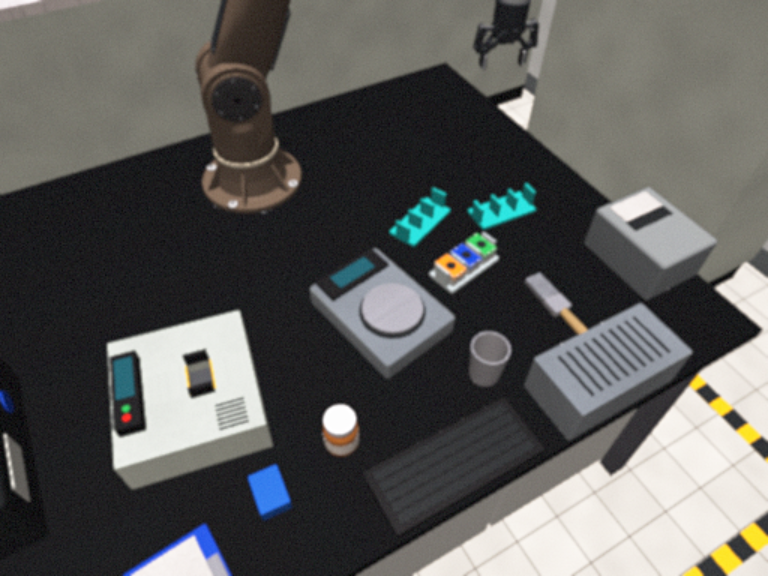

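The top view shows the target rack with blue in the middle well at about (265,325), the pan at (390,288) and the recess at (606,296). The cyan racks at lower left are decoys. The scene view agrees.

```bash
cat > h.py <<'E'
import numpy as np,cv2
from scipy.spatial.transform import Rotation as R
def load(f): return dict(np.load(f))
def ray(d,uv,z):
    uv=np.atleast_2d(uv).astype(float);K=d["camera_matrix"];T=d["T"]
    c=np.c_[(uv[:,0]-K[0,2])/K[0,0],-(uv[:,1]-K[1,2])/K[1,1],-np.ones(len(uv))]@T[:3,:3].T
    o=T[:3,3]; return o+c*((z-o[2])/c[:,2])[:,None]
def cloud(d):
    h,w=d["depth"].shape;v,u=np.mgrid[:h,:w];K=d["camera_matrix"];Z=d["depth"]
    P=np.stack([(u-K[0,2])/K[0,0]*Z,-(v-K[1,2])/K[1,1]*Z,-Z],-1)
    P=P@d["T"][:3,:3].T+d["T"][:3,3]; P[Z<=0]=np.nan; return P
def mask(d,lo,hi): return cv2.inRange(cv2.cvtColor(d["frame"],cv2.COLOR_RGB2HSV),np.array(lo),np.array(hi))
def rect(pts):
    r=cv2.minAreaRect((np.asarray(pts)[:,:2]*1000).astype(np.float32)); return np.round([*r[0],*r[1],r[2]],1)
E
python3 - <<'E'
from h import *
for n in("top","scene"):
    d=load(f"pics/{n}0.npz");P=cloud(d);print(n)
    for c,lo,hi in(("blue",(105,120,60),(125,255,255)),("orange",(10,150,100),(28,255,255)),("green",(45,100,60),(75,255,255))):
        m=mask(d,lo,hi)
        ok=(abs(P[...,0]-0.50)<.15)&(abs(P[...,1]-.31)<.15)&(P[...,2]>.038)
        v,u=np.nonzero((m>0)&ok); 
        if len(u): Q=ray(d,np.c_[u,v],.042);print(c,len(u),rect(Q),Q.mean(0)*1000,"z",np.nanmedian(P[v,u,2]))
    S=(d["frame"].max(-1).astype(int)-d["frame"].min(-1))
    x,y,z=P[...,0],P[...,1],P[...,2]
    def z_sel(lo,hi,x0,x1,y0,y1): return (z>lo)&(z<hi)&(x>x0)&(x<x1)&(y>y0)&(y<y1)
    # approx locations
    c=ray(d,[[390/1.5,288/1.5],[606/1.5,296/1.5]],.08) if n=="top" else ray(d,[[392/1.5,307/1.5],[200/1.5,372/1.5]],.08)
    print("rough",c)
    a,b=c
    k=z_sel(.066,.075,a[0]-.065,a[0]+.065,a[1]-.065,a[1]+.065);v,u=np.nonzero(k);Q=ray(d,np.c_[u,v],.07)
    e=cv2.minEnclosingCircle((Q[:,:2]*1000).astype(np.float32));print("pan",len(u),e,Q.mean(0),np.median(z[k]))
    k=z_sel(.079,.091,b[0]-.2,b[0]+.2,b[1]-.25,b[1]+.2)&(d["frame"].min(-1)>130);v,u=np.nonzero(k);print("deck",len(u),np.median(z[k]),rect(ray(d,np.c_[u,v],.085)))
    k=z_sel(.103,.12,b[0]-.07,b[0]+.07,b[1]-.05,b[1]+.05);v,u=np.nonzero(k);Q=ray(d,np.c_[u,v],.111);
    if len(u): print("cheeks",len(u),rect(Q),Q.mean(0))
E
```

```text
top
blue 215 [512.5 282.   54.9  74.4   9.4] [509.74095218 298.60116936  42.        ] z 0.041504872775504964
orange 185 [519.6 253.7  54.1  35.1  10.9] [519.43557694 253.55494845  42.        ] z 0.0416699765484172
green 206 [497.6 347.4  58.   38.6  14.6] [499.62492936 347.36638484  42.        ] z 0.04126910634898917
rough [[ 0.57109951  0.07651059  0.08      ]
 [ 0.56143008 -0.3049235   0.08      ]]
pan 1480 ((574.4639892578125, 76.09528350830078), 59.88093566894531) [0.57404405 0.07647132 0.07      ] 0.06914854532196901
deck 6822 0.0843908630212018 [ 587.  -266.7  378.6  297.3   79.6]
cheeks 127 [ 556.6 -299.9   42.    78.5   80.1] [ 0.55704353 -0.30057316  0.111     ]
scene
blue 119 [512.3 302.4  56.9  35.6  11.4] [512.77159145 303.23209822  42.        ] z 0.04197688879565398
orange 113 [521.9 256.4  57.7  32.8  11.1] [521.28289765 256.23658468  42.        ] z 0.041437449738660925
green 115 [502.1 349.2  57.5  35.9  12. ] [502.25179744 349.93848572  42.        ] z 0.04170932652527082
rough [[ 0.58602836  0.07375115  0.08      ]
 [ 0.54684477 -0.29594409  0.08      ]]
pan 1033 ((578.8643188476562, 77.53992462158203), 60.93680953979492) [0.58017814 0.07700297 0.07      ] 0.06970301887439978
deck 6365 0.08526148084080543 [ 582.6 -261.7  382.3  283.2   79.5]
cheeks 147 [ 562.  -299.2   41.    82.8   80.1] [ 0.5628769  -0.29937693  0.111     ]
```

```bash
python3 - <<'E'
from h import *
a=load("pics/top0.npz")["frame"][...,::-1]; b=load("pics/scene0.npz")["frame"][...,::-1]
A=cv2.resize(a[165:235,370:470],None,fx=4,fy=4,interpolation=0);B=cv2.resize(b[215:285,90:190],None,fx=4,fy=4,interpolation=0)
cv2.imwrite("pics/c1.png",np.hstack([A,B]))
E
```

```text
(no output)
```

View pics/c1.png

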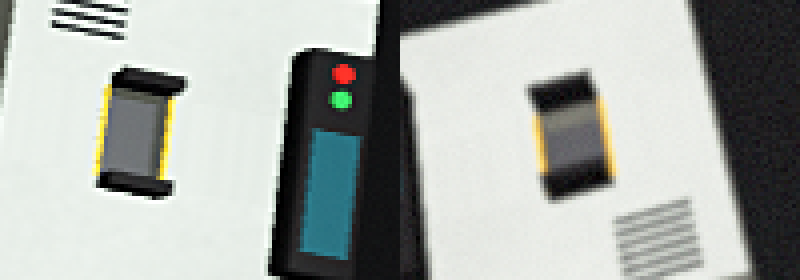

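```bash
cat >> h.py <<'E'
def row(x,y,z,yaw):
    """row from the present pose to TCP (x,y,z) m pointing down, jaws along yaw deg (mod 180)"""
    from workcell import monitor
    s=monitor.read_state(); q=s["tool_rot"]; A=R.from_quat([*q[1:],q[0]])
    best=None
    for w in (yaw,yaw+180):
        c,n=np.cos(np.radians(w)),np.sin(np.radians(w))
        X=np.array([c,n,0]);Y=np.array([0,0,-1.]);B=R.from_matrix(np.c_[X,Y,np.cross(X,Y)])
        r=np.degrees((A.inv()*B).as_rotvec())
        if best is None or np.linalg.norm(r)<np.linalg.norm(best): best=r
    t=A.inv().apply(np.array([x,y,z])-s["tool_pos"])
    print("t",round(s["time_s"],2),"pos",s["tool_pos"].round(4),"F",s["contact_force"].round(1),"w",round(s["gripper_width"],3),"q7",s["q"][6].round(2),"ROW",np.r_[t/.03,best/5].round(2))
E
python3 - <<'E'
from h import *
from workcell import monitor
q=monitor.read_state()["tool_rot"];print(R.from_quat([*q[1:],q[0]]).as_matrix().round(3))
row(.511,.3015,.15,12); row(.511,.3015,.15,192)
E
```

```text
[[ 0.304 -0.    -0.953]
 [ 0.953 -0.001  0.304]
 [-0.001 -1.    -0.   ]]
t 0.1 pos [0.1899 0.595  0.2306] F [-0.4 -0.2 -0.1] w 1.006 q7 -0.08 ROW [-6.060e+00  2.700e+00 -1.317e+01  1.000e-02  1.206e+01 -1.000e-02]
t 0.1 pos [0.1899 0.595  0.2306] F [-0.4 -0.2 -0.1] w 1.006 q7 -0.08 ROW [-6.060e+00  2.700e+00 -1.317e+01  1.000e-02  1.206e+01 -1.000e-02]
```

Emit:
drive_tool --pt "-1 0.4 -2 0 2 0" --pt "-2 0.9 -4 0 4 0" --pt "-3 1.3 -6 0 6 0" --pt "-4 1.8 -8 0 8 0" --pt "-5 2.2 -10.5 0 10 0" --pt "-6.06 2.7 -13.17 0 12.06 0" --pt "-6.06 2.7 -13.17 0 12.06 0" --pt "-6.06 2.7 -13.17 0 12.06 0" --fingers 1

```text
time_s: 0.77
tool_pos: [0.4311, 0.3712, 0.1691]
tool_rot: [-0.701, 0.701, 0.09, -0.09]
contact_force: [0.0, 0.3, 0.1]
gripper_width: 1.003
```

```bash
python3 -c "
from h import *
row(.511,.3015,.13,12)"
```

```text
t 0.77 pos [0.4311 0.3712 0.1691] F [0.  0.3 0.1] w 1.003 q7 -0.4 ROW [ 1.99  1.3  -2.92  0.    0.53 -0.  ]
```

Emit:
drive_tool --pt "1 0.6 -1.5 0 0.5 0" --pt "1.99 1.3 -2.92 0 0.53 0" --pt "1.99 1.3 -2.92 0 0.53 0" --pt "1.99 1.3 -2.92 0 0.53 0" --pt "1.99 1.3 -2.92 0 0.53 0"

```text
time_s: 1.18
tool_pos: [0.5112, 0.3014, 0.1295]
tool_rot: [-0.703, 0.704, 0.074, -0.075]
contact_force: [-0.5, 0.9, 0.7]
gripper_width: 1.0
```

```bash
python3 - <<'E'
from h import *
from workcell import cams
row(.511,.3015,.06,12)
for n in("top","scene"):
    d=cams.read_camera(n); np.savez(f"pics/{n}1.npz",**d); 
a=load("pics/top1.npz")["frame"][...,::-1]; b=load("pics/scene1.npz")["frame"][...,::-1]
A=cv2.resize(a[160:260,120:240],None,fx=3.3,fy=3.3);B=cv2.resize(b[100:200,260:380],None,fx=3.3,fy=3.3)
cv2.imwrite("pics/c2.png",np.hstack([A,B]))
E
```

```text
t 1.18 pos [0.5112 0.3014 0.1295] F [-0.5  0.9  0.7] w 1.0 q7 -0.23 ROW [-0.    2.32  0.01  0.02  0.03 -0.02]
```

View pics/c2.png

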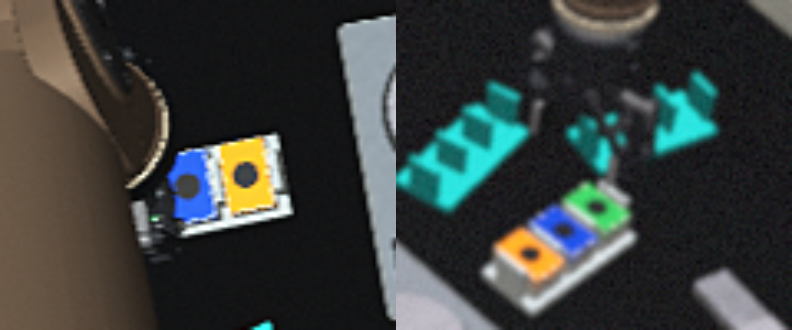

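The gripper hovers near blue. I'll project the expected fingertip positions to see whether it is aligned.

```bash
python3 - <<'E'
from h import *
t=np.radians(12);ax=np.array([np.cos(t),np.sin(t),0])
for n,o in(("top",(120,160,0)),("scene",(260,100,396))):
    d=load(f"pics/{n}1.npz");T=np.linalg.inv(d["T"])
    for k in(-.0425,0,.0425):
        p=np.array([.511,.3015,.1425])+k*ax;c=T[:3,:3]@p+T[:3,3];u=d["camera_matrix"]@[c[0],-c[1],-c[2]];u=u[:2]/u[2]
        print(n,k,(u-o[:2])*3.3+[o[2],0])
E
```

```text
top -0.0425 [167.15106391 222.6813146 ]
top 0 [157.91713131 166.44258358]
top 0.0425 [148.81541295 111.00909575]
scene -0.0425 [540.78525568 130.56818439]
scene 0 [573.68854255 154.21401202]
scene 0.0425 [607.71965251 178.67034562]
```

Fingertips are where expected, so I'll descend.

Emit:
drive_tool --pt "0 1 0 0 0 0" --pt "0 2 0 0 0 0" --pt "0 2.6 0 0 0 0" --pt "0 3.1 0 0 0 0" --pt "0 3.5 0 0 0 0" --pt "0 3.8 0 0 0 0" --pt "0 3.9 0 0 0 0" --pt "0 3.9 0 0 0 0"

```text
time_s: 1.95
tool_pos: [0.51, 0.3042, 0.0134]
tool_rot: [0.703, -0.703, -0.076, 0.077]
contact_force: [-0.5, -0.4, 1.1]
gripper_width: 0.999
```

Emit:
drive_tool --pt "0 0 0 0 0 0" --pt "0 0 0 0 0 0" --pt "0 0 0 0 0 0" --pt "0 0 0 0 0 0" --pt "0 0 0 0 0 0" --pt "0 0 0 0 0 0" --pt "0 0 0 0 0 0" --pt "0 0 0 0 0 0" --fingers 0.4 --grip_force 30

```text
time_s: 2.62
tool_pos: [0.511, 0.3041, 0.0146]
tool_rot: [0.703, -0.703, -0.076, 0.076]
contact_force: [-0.7, -0.6, 6.0]
gripper_width: 0.671
```

Emit:
drive_tool --pt "0 -0.2 0 0 0 0" --pt "0 -0.5 0 0 0 0" --pt "0 -1 0 0 0 0" --pt "0 -1.8 0 0 0 0" --pt "0 -2.8 0 0 0 0" --pt "0 -3.8 0 0 0 0" --pt "0 -4.8 0 0 0 0" --pt "0 -4.8 0 0 0 0" --grip_force 40

```text
time_s: 3.28
tool_pos: [0.5135, 0.305, 0.1643]
tool_rot: [0.705, -0.701, -0.079, 0.073]
contact_force: [0.5, 0.2, -0.4]
gripper_width: 0.67
```

```bash
python3 - <<'E'
from h import *
from workcell import cams
row(.5765,.0768,.13,-10)
d=cams.read_camera("scene"); np.savez("pics/scene2.npz",**d)
cv2.imwrite("pics/c3.png",cv2.resize(d["frame"][60:240,200:400,::-1],None,fx=3,fy=3))
E
```

```text
t 3.28 pos [0.5135 0.305  0.1643] F [ 0.5  0.2 -0.4] w 0.67 q7 -0.24 ROW [ 0.42  1.12 -7.88 -0.06  4.46  0.09]
```

View pics/c3.png

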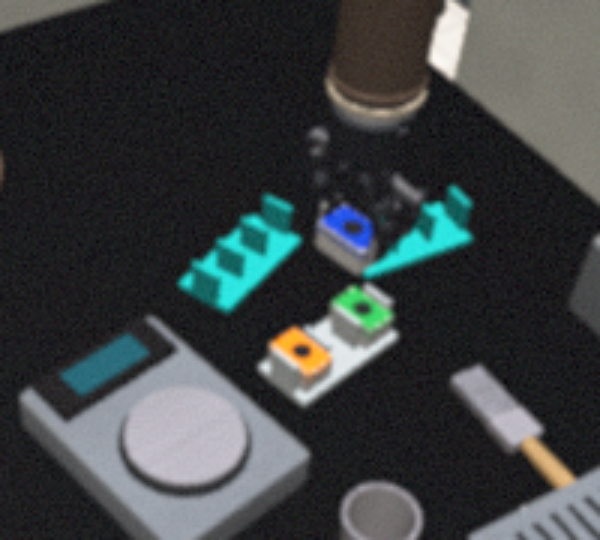

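Blue is lifted, at crop (350,235); orange and green are undisturbed. On to the pan.

Emit:
drive_tool --pt "0.05 0 -1 0 0.6 0" --pt "0.1 0 -2.2 0 1.5 0" --pt "0.2 0.2 -3.4 0 2.5 0" --pt "0.3 0.4 -4.6 0 3.4 0" --pt "0.4 0.7 -5.8 0 4.2 0" --pt "0.42 0.9 -6.8 0 4.46 0" --pt "0.42 1.12 -7.6 0 4.46 0" --pt "0.42 1.12 -7.88 -0.06 4.46 0.09"

```text
time_s: 4.0
tool_pos: [0.5724, 0.0698, 0.1225]
tool_rot: [-0.701, 0.707, -0.067, 0.06]
contact_force: [-0.6, -0.2, -0.0]
gripper_width: 0.672
```

Emit:
drive_tool --pt "0 0 0 0 0 0" --pt "0 0 0 0 0 0" --pt "0 0 0 0 0 0"

```text
time_s: 4.25
tool_pos: [0.573, 0.0775, 0.1238]
tool_rot: [-0.703, 0.706, -0.063, 0.058]
contact_force: [-0.1, 0.2, -1.8]
gripper_width: 0.67
```

```bash
python3 - <<'E'
from h import *
from workcell import cams
row(.5765,.0768,.08,-10)
for n in("top","scene"):
    d=cams.read_camera(n); np.savez(f"pics/{n}3.npz",**d)
    m=mask(d,(105,120,60),(125,255,255));P=cloud(d)
    v,u=np.nonzero((m>0)&(abs(P[...,0]-.58)<.1)&(abs(P[...,1]-.077)<.1)&(P[...,2]>.08));print(n,len(u))
    if len(u)>20: print(rect(ray(d,np.c_[u,v],.159)),np.median(P[v,u],0))
E
```

```text
t 4.25 pos [0.573  0.0775 0.1238] F [-0.1  0.2 -1.8] w 0.67 q7 -0.14 ROW [ 0.13  1.46  0.    0.06  0.04 -0.08]
top 0
scene 106
[577.3  67.1  31.2  58.7  65.3] [0.57493945 0.06485305 0.15208949]
```

Emit:
drive_tool --pt "0.05 0.4 0 0.06 0.04 -0.08" --pt "0.1 0.8 0 0.06 0.04 -0.08" --pt "0.13 1.1 0 0.06 0.04 -0.08" --pt "0.13 1.2 0 0.06 0.04 -0.08" --pt "0.13 1.3 0 0.06 0.04 -0.08" --pt "0.13 1.35 0 0.06 0.04 -0.08" --pt "0.13 1.4 0 0.06 0.04 -0.08" --pt "0.13 1.4 0 0.06 0.04 -0.08"

```text
time_s: 5.02
tool_pos: [0.5769, 0.0746, 0.0819]
tool_rot: [-0.704, 0.705, -0.062, 0.063]
contact_force: [-0.1, 0.1, -0.5]
gripper_width: 0.67
```

```bash
python3 - <<'E'
from h import *
from workcell import cams
row(.5765,.0768,.0767,-10)
o=[]
for n,s in(("top",(140,200,190,330)),("scene",(140,260,190,330))):
    d=cams.read_camera(n); np.savez(f"pics/{n}4.npz",**d)
    m=mask(d,(105,120,60),(125,255,255));P=cloud(d)
    v,u=np.nonzero((m>0)&(abs(P[...,0]-.58)<.1)&(abs(P[...,1]-.077)<.1)&(P[...,2]>.08));print(n,len(u))
    if len(u)>20: print(rect(ray(d,np.c_[u,v],.108)),np.median(P[v,u],0))
    o.append(cv2.resize(d["frame"][140:260,190:330,::-1],(420,360)))
cv2.imwrite("pics/c4.png",np.hstack(o)[:,:800])
E
```

```text
t 5.02 pos [0.5769 0.0746 0.0819] F [-0.1  0.1 -0.5] w 0.67 q7 -0.11 ROW [-0.03  0.17  0.07  0.02 -0.03  0.  ]
top 0
scene 105
[574.   68.9  34.6  55.1  59.8] [0.58465759 0.06096025 0.11043045]
```

View pics/c4.png

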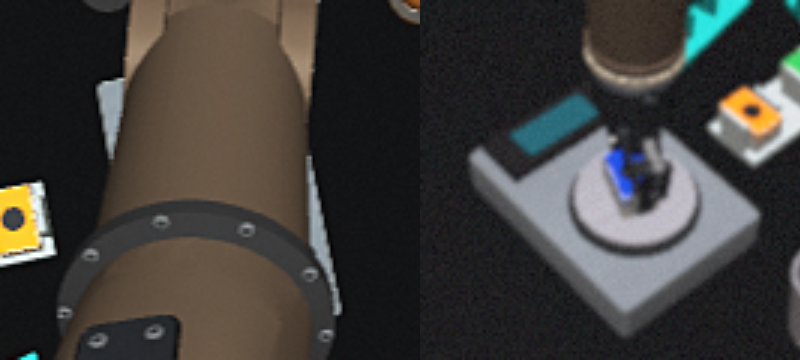

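The cartridge hovers over the pan's centre, held level. Now I'll lower it gently to contact.

Emit:
drive_tool --pt "0 0.03 0.05 0 0 0" --pt "0 0.06 0.05 0 0 0" --pt "0 0.09 0.05 0 0 0" --pt "0 0.12 0.05 0 0 0" --pt "0 0.14 0.05 0 0 0" --pt "0 0.14 0.05 0 0 0"

```text
time_s: 5.62
tool_pos: [0.577, 0.076, 0.0776]
tool_rot: [-0.704, 0.705, -0.062, 0.063]
contact_force: [0.4, 0.3, -1.5]
gripper_width: 0.67
```

Emit:
drive_tool --pt "0 0.02 0 0 0 0" --pt "0 0.04 0 0 0 0" --pt "0 0.05 0 0 0 0" --pt "0 0.05 0 0 0 0"

```text
time_s: 5.95
tool_pos: [0.5772, 0.076, 0.0767]
tool_rot: [-0.704, 0.705, -0.062, 0.063]
contact_force: [-2.6, 0.5, 4.8]
gripper_width: 0.672
```

Emit:
drive_tool --pt "0 0 0 0 0 0" --pt "0 0 0 0 0 0" --pt "0 0 0 0 0 0" --pt "0 0 0 0 0 0" --fingers 1

```text
time_s: 6.28
tool_pos: [0.5772, 0.076, 0.0762]
tool_rot: [-0.704, 0.705, -0.062, 0.063]
contact_force: [0.2, -0.1, 0.2]
gripper_width: 0.999
```

Emit:
drive_tool --pt "0 -0.5 0 0 0 0" --pt "0 -1 0 0 0 0" --pt "0 -2 0 0 0 0" --pt "0 -3 0 0 0 0" --pt "0 -3 -1.3 0 0 0" --pt "0 -3 -2.6 0 0 0" --pt "0 -3 -3.9 0 0 0" --pt "0 -3 -4.5 0 0 0"

```text
time_s: 6.95
tool_pos: [0.5521, -0.0623, 0.167]
tool_rot: [-0.703, 0.705, -0.064, 0.065]
contact_force: [-0.8, -0.5, -0.5]
gripper_width: 0.996
```

```bash
python3 - <<'E'
from h import *
from workcell import cams
row(.577,.076,.17,80)
o=[]
for n in("top","scene"):
    d=cams.read_camera(n); np.savez(f"pics/{n}5.npz",**d)
    m=mask(d,(105,120,60),(125,255,255));P=cloud(d)
    v,u=np.nonzero((m>0)&(abs(P[...,0]-.58)<.1)&(abs(P[...,1]-.077)<.1)&(P[...,2]>.098));print(n,len(u))
    if len(u)>20: print(rect(ray(d,np.c_[u,v],.104)),np.median(P[v,u],0))
    o.append(cv2.resize(d["frame"][140:260,190:330,::-1],(420,360)))
cv2.imwrite("pics/c5.png",np.hstack(o)[:,:800])
E
```

```text
t 6.95 pos [ 0.5521 -0.0623  0.167 ] F [-0.8 -0.5 -0.5] w 0.996 q7 0.07 ROW [-0.02 -0.11  4.69  0.02 17.92  0.04]
top 233
[575.3  72.7  35.4  58.1  78.7] [0.57718275 0.07186799 0.10340431]
scene 153
[579.3  73.5  33.8  53.8  77.1] [0.57936692 0.07302976 0.10443432]
```

View pics/c5.png

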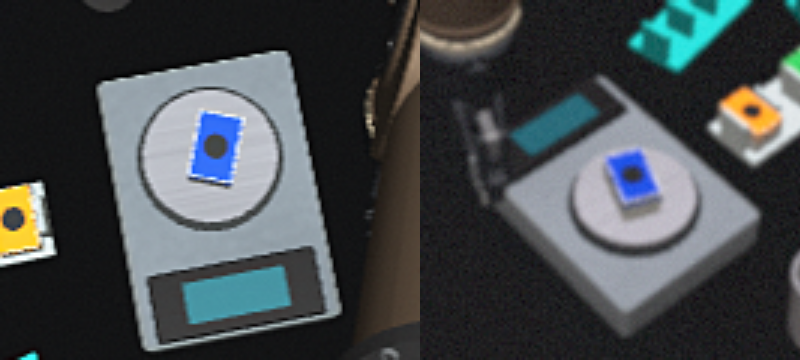

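The cartridge stands flat near the pan's centre: measured (577,73), pan (576.5,77). Next is the regrasp by the long sides.

Emit:
drive_tool --pt "0 0 0 0 1.4 0" --pt "0 0 0 0 2.8 0" --pt "0 0 0.5 0 4.2 0" --pt "0 0 1 0 5.6 0" --pt "0 0 1.5 0 7 0" --pt "0 0 2 0 8.4 0" --pt "0 0 2.5 0 9.8 0" --pt "0 0 3 0 11.2 0"

```text
time_s: 7.72
tool_pos: [0.5693, 0.034, 0.1661]
tool_rot: [-0.591, 0.592, -0.387, 0.387]
contact_force: [1.0, 0.3, 0.4]
gripper_width: 0.998
```

Emit:
drive_tool --pt "0 0 0 0 1.4 0" --pt "0 0 0 0 2.8 0" --pt "0 0 0 0 4.2 0" --pt "0 0 0 0 5.6 0" --pt "0 0 0 0 6.7 0" --pt "0 0 0 0 6.7 0" --pt "0 0 0 0 6.7 0" --pt "0 0 0 0 6.7 0"

```text
time_s: 8.38
tool_pos: [0.5692, 0.0325, 0.1661]
tool_rot: [-0.457, 0.458, -0.539, 0.54]
contact_force: [0.2, -0.5, -0.6]
gripper_width: 1.003
```

```bash
python3 - <<'E'
from h import *
row(.5772,.0730,.13,80)
E
```

```text
t 8.38 pos [0.5692 0.0325 0.1661] F [ 0.2 -0.5 -0.6] w 1.003 q7 -1.39 ROW [-1.38  1.2   0.04 -0.    0.12  0.02]
```

Emit:
drive_tool --pt "-0.7 0 0.04 0 0.12 0.02" --pt "-1.38 0.3 0.04 0 0.12 0.02" --pt "-1.38 0.6 0.04 0 0.12 0.02" --pt "-1.38 0.9 0.04 0 0.12 0.02" --pt "-1.38 1.2 0.04 0 0.12 0.02" --pt "-1.38 1.2 0.04 0 0.12 0.02" --pt "-1.38 1.2 0.04 0 0.12 0.02"

```text
time_s: 8.97
tool_pos: [0.5768, 0.0718, 0.1296]
tool_rot: [0.453, -0.453, 0.543, -0.543]
contact_force: [0.0, 0.8, 0.0]
gripper_width: 1.001
```

```bash
python3 - <<'E'
from h import *
row(.5772,.0730,.09,80)
E
```

```text
t 8.97 pos [0.5768 0.0718 0.1296] F [0.  0.8 0. ] w 1.001 q7 -1.43 ROW [-0.04  1.32  0.01  0.01 -0.06  0.01]
```

Emit:
drive_tool --pt "-0.04 0.3 0.01 0 0 0" --pt "-0.04 0.6 0.01 0 0 0" --pt "-0.04 0.9 0.01 0 0 0" --pt "-0.04 1.1 0.01 0 0 0" --pt "-0.04 1.25 0.01 0 0 0" --pt "-0.04 1.32 0.01 0 0 0" --pt "-0.04 1.32 0.01 0 0 0" --pt "-0.04 1.32 0.01 0 0 0"

```text
time_s: 9.63
tool_pos: [0.578, 0.0735, 0.0907]
tool_rot: [-0.454, 0.453, -0.543, 0.543]
contact_force: [-0.9, 0.3, 0.1]
gripper_width: 0.999
```

Emit:
drive_tool --pt "0 0 0 0 0 0" --pt "0 0 0 0 0 0" --pt "0 0 0 0 0 0" --pt "0 0 0 0 0 0" --pt "0 0 0 0 0 0" --pt "0 0 0 0 0 0" --pt "0 0 0 0 0 0" --pt "0 0 0 0 0 0" --fingers 0.2 --grip_force 40

```text
time_s: 10.3
tool_pos: [0.5781, 0.0736, 0.0911]
tool_rot: [-0.454, 0.453, -0.543, 0.543]
contact_force: [-0.9, 0.6, 5.5]
gripper_width: 0.43
```

```bash
python3 - <<'E'
from h import *
row(.5772,.0730,.17,80)
E
```

```text
t 10.3 pos [0.5781 0.0736 0.0911] F [-0.9  0.6  5.5] w 0.43 q7 -1.39 ROW [ 0.02 -2.63 -0.02 -0.01 -0.05 -0.01]
```

Emit:
drive_tool --pt "0 -0.1 0 0 0 0" --pt "0 -0.3 0 0 0 0" --pt "0 -0.7 0 0 0 0" --pt "0 -1.2 0 0 0 0" --pt "0 -1.8 0 0 0 0" --pt "0 -2.4 0 0 0 0" --pt "0 -2.6 0 0 0 0" --pt "0 -2.6 0 0 0 0"

```text
time_s: 10.97
tool_pos: [0.5789, 0.0735, 0.1706]
tool_rot: [-0.455, 0.452, -0.542, 0.543]
contact_force: [0.5, 0.3, -1.8]
gripper_width: 0.431
```

```bash
python3 - <<'E'
from h import *
row(.5606,-.2997,.165,79.9)
E
```

```text
t 10.97 pos [0.5789 0.0735 0.1706] F [ 0.5  0.3 -1.8] w 0.431 q7 -1.47 ROW [12.35  0.17  1.61 -0.04 -0.03 -0.02]
```

Emit:
drive_tool --pt "0.6 0 0.1 0 0 0" --pt "1.6 0 0.2 0 0 0" --pt "2.8 0 0.4 0 0 0" --pt "4 0 0.5 0 0 0" --pt "5.2 0 0.7 0 0 0" --pt "6.4 0 0.8 0 0 0" --pt "7.6 0 1 0 0 0" --pt "8.8 0 1.1 0 0 0"

```text
time_s: 11.63
tool_pos: [0.5629, -0.1934, 0.1676]
tool_rot: [0.454, -0.453, 0.543, -0.542]
contact_force: [-0.3, 0.6, -0.8]
gripper_width: 0.432
```

Emit:
drive_tool --pt "1 0 0.1 0 0 0" --pt "2 0 0.3 0 0 0" --pt "2.7 0 0.4 0 0 0" --pt "3.2 0.1 0.5 0 0 0" --pt "3.5 0.1 0.5 0 0 0" --pt "3.5 0.1 0.5 0 0 0" --pt "3.5 0.1 0.5 0 0 0" --pt "3.5 0.1 0.5 0 0 0"

```text
time_s: 12.3
tool_pos: [0.5598, -0.2964, 0.1651]
tool_rot: [0.454, -0.453, 0.543, -0.542]
contact_force: [0.1, 0.6, -1.0]
gripper_width: 0.433
```

```bash
python3 - <<'E'
from h import *
from workcell import cams
row(.5606,-.2997,.15,79.9)
o=[]
for n,(v0,u0) in(("top",(140,340)),("scene",(190,60))):
    d=cams.read_camera(n); np.savez(f"pics/{n}6.npz",**d)
    o.append(cv2.resize(d["frame"][v0:v0+120,u0:u0+133,::-1],(400,360)))
cv2.imwrite("pics/c6.png",np.hstack(o))
E
```

```text
t 12.3 pos [ 0.5598 -0.2964  0.1651] F [ 0.1  0.6 -1. ] w 0.433 q7 -0.87 ROW [ 0.11  0.5   0.05  0.   -0.01 -0.02]
```

View pics/c6.png

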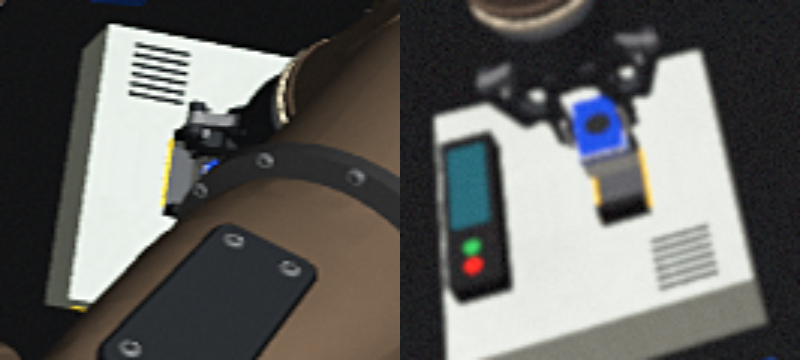

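The scene view shows blue held above the recess, at right-crop (600,125), with the recess just below it at (622,190). I'll lower it to just above the cheeks and measure the relative offset in the scene camera.

Emit:
drive_tool --pt "0.1 0.3 0 0 0 0" --pt "0.1 0.6 0 0 0 0" --pt "0.1 0.9 0 0 0 0" --pt "0.1 0.9 0 0 0 0" --pt "0.1 0.9 0 0 0 0"

```text
time_s: 12.82
tool_pos: [0.5584, -0.3006, 0.1375]
tool_rot: [0.453, -0.453, 0.543, -0.542]
contact_force: [-0.3, -0.2, -1.4]
gripper_width: 0.434
```

```bash
python3 - <<'E'
from h import *
from workcell import cams
row(.5606,-.2997,.137,79.9)
a=np.radians(-10.1);X=np.array([np.cos(a),np.sin(a)]);Y=np.array([-X[1],X[0]])
d=cams.read_camera("scene"); np.savez("pics/scene7.npz",**d)
def sub(d,u0,u1,v0,v1,lo,hi,z,name):
    K=4;f=cv2.resize(d["frame"][v0:v1,u0:u1],None,fx=K,fy=K,interpolation=cv2.INTER_CUBIC)
    m=cv2.inRange(cv2.cvtColor(f,cv2.COLOR_RGB2HSV),np.array(lo),np.array(hi))
    n,l,st,c=cv2.connectedComponentsWithStats(m)
    for i in range(1,n):
        if st[i,4]<150: continue
        v,u=np.nonzero(l==i);P=ray(d,np.c_[(u+.5)/K-.5+u0,(v+.5)/K-.5+v0],z)[:,:2]*1000
        px=P@X;py=P@Y;print(name,st[i,4],"mean",P.mean(0).round(1),"own x",np.percentile(px,[1,50,99]).round(1),"own y",np.percentile(py,[1,50,99]).round(1),rect(P/1000))
d0=load("pics/scene0.npz");t0=load("pics/top0.npz")
Y_=((14,90,90),(35,255,255))
sub(d0,110,160,225,285,*Y_,.085,"scene yellow");sub(t0,380,430,170,225,*Y_,.085,"top yellow")
sub(d0,110,160,225,285,(0,0,0),(180,255,60),.111,"scene black@.111");sub(t0,380,430,170,225,(0,0,0),(180,255,60),.111,"top black@.111")
B_=((105,110,50),(128,255,255))
sub(d,95,165,190,270,*B_,.137-.0211+.034,"cart scene")
print("tcp own",np.array([.5606,-.2997])@np.c_[X,Y]*1000)
cv2.imwrite("pics/c7.png",cv2.resize(d["frame"][190:290,80:180,::-1],(600,600),interpolation=cv2.INTER_CUBIC))
E
```

```text
t 12.82 pos [ 0.5584 -0.3006  0.1375] F [-0.3 -0.2 -1.4] w 0.434 q7 -0.85 ROW [-0.04  0.02  0.07  0.02 -0.03 -0.01]
scene yellow 677 mean [ 563.3 -279.4] own x [571.9 604.1 632.9] own y [-179.4 -176.3 -173.3] [ 562.1 -279.1    6.3   63.2   78.5]
scene yellow 522 mean [ 548.6 -318.2] own x [572.7 596.2 617.9] own y [-220.  -217.1 -214.3] [ 548.1 -318.1    6.2   47.    79.9]
top yellow 650 mean [ 562.1 -279.8] own x [571.6 603.1 631.9] own y [-179.8 -176.9 -174.3] [ 561.5 -280.     6.1   62.2   79.8]
top yellow 666 mean [ 555.5 -321.3] own x [575.8 603.4 630.8] own y [-221.7 -218.9 -216.1] [ 556.  -321.5    6.1   57.3   79.7]
scene black@.111 1352 mean [ 535.8 -293.1] own x [569.3 578.9 588.6] own y [-212.3 -194.7 -176.9] [ 535.9 -293.    37.5   20.2   79.5]
scene black@.111 1461 mean [ 600.5 -305. ] own x [635.5 644.7 653.7] own y [-212.7 -194.9 -177.4] [ 600.2 -305.    37.2   19.2   80.1]
top black@.111 178 mean [ 621.9 -263.1] own x [657.3 658.4 659.5] own y [-171.7 -150.4 -128.1] [ 621.8 -263.5   44.8    2.5   79.9]
top black@.111 1376 mean [ 587.7 -301. ] own x [624.2 631.4 638.3] own y [-215.4 -193.4 -171.7] [ 587.6 -301.4   45.6   15.    80. ]
top black@.111 1210 mean [ 521.5 -289.2] own x [558.2 564.1 569.9] own y [-215.5 -193.4 -171.2] [ 521.6 -289.2   46.    13.    79.2]
cart scene 3782 mean [ 559.  -301.9] own x [575.6 604.8 628.9] own y [-217.9 -199.5 -180.7] [ 557.7 -302.2   39.3   57.3   83.8]
tcp own [ 604.4698905  -196.74501639]
```

View pics/c7.png

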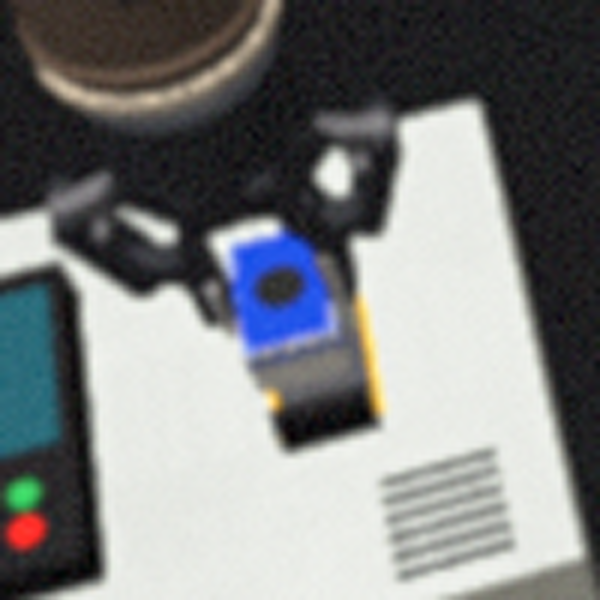

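Emit:
drive_tool --pt "-0.04 0.1 0.08 0 0 0" --pt "-0.04 0.2 0.08 0 0 0" --pt "-0.04 0.2 0.08 0 0 0" --pt "-0.04 0.2 0.08 0 0 0"

```text
time_s: 13.2
tool_pos: [0.5615, -0.3002, 0.1324]
tool_rot: [0.454, -0.453, 0.543, -0.543]
contact_force: [-0.2, 0.8, -0.8]
gripper_width: 0.433
```

```bash
python3 - <<'E'
from h import *
row(.5607,-.2996,.11,79.9)
E
```

```text
t 13.2 pos [ 0.5615 -0.3002  0.1324] F [-0.2  0.8 -0.8] w 0.433 q7 -0.84 ROW [-0.01  0.75 -0.03 -0.   -0.03 -0.  ]
```

Emit:
drive_tool --pt "-0.01 0.06 -0.03 0 0 0" --pt "-0.01 0.12 -0.03 0 0 0" --pt "-0.01 0.18 -0.03 0 0 0" --pt "-0.01 0.22 -0.03 0 0 0" --pt "-0.01 0.22 -0.03 0 0 0"

```text
time_s: 13.62
tool_pos: [0.5605, -0.2997, 0.1255]
tool_rot: [0.453, -0.453, 0.543, -0.542]
contact_force: [-0.8, -0.5, -1.7]
gripper_width: 0.432
```

Emit:
drive_tool --pt "0 0.06 0 0 0 0" --pt "0 0.12 0 0 0 0" --pt "0 0.18 0 0 0 0" --pt "0 0.22 0 0 0 0"

```text
time_s: 13.95
tool_pos: [0.5605, -0.2998, 0.119]
tool_rot: [0.453, -0.453, 0.543, -0.543]
contact_force: [-1.8, -0.0, 1.4]
gripper_width: 0.431
```

Emit:
drive_tool --pt "0 0 -0.03 0 0 0" --pt "0 0.06 -0.03 0 0 0" --pt "0 0.12 -0.03 0 0 0" --pt "0 0.18 -0.03 0 0 0" --pt "0 0.22 -0.03 0 0 0"

```text
time_s: 14.37
tool_pos: [0.5599, -0.2996, 0.1124]
tool_rot: [-0.454, 0.453, -0.543, 0.543]
contact_force: [-0.6, -1.2, -1.2]
gripper_width: 0.432
```

Emit:
drive_tool --pt "0 0.06 0 0 0 0" --pt "0 0.12 0 0 0 0" --pt "0 0.18 0 0 0 0" --pt "0 0.22 0 0 0 0" --pt "0 0.22 0 0 0 0"

```text
time_s: 14.78
tool_pos: [0.5596, -0.2995, 0.1058]
tool_rot: [0.453, -0.453, 0.543, -0.542]
contact_force: [0.8, 0.3, -0.2]
gripper_width: 0.431
```

Emit:
drive_tool --pt "0 0.05 0 0 0 0" --pt "0 0.1 0 0 0 0" --pt "0 0.15 0 0 0 0" --pt "0 0.15 0 0 0 0"

```text
time_s: 15.12
tool_pos: [0.5597, -0.2995, 0.1013]
tool_rot: [0.454, -0.453, 0.543, -0.542]
contact_force: [0.2, -0.3, -1.4]
gripper_width: 0.425
```

Emit:
drive_tool --pt "0 0.05 0 0 0 0" --pt "0 0.1 0 0 0 0" --pt "0 0.15 0 0 0 0" --pt "0 0.15 0 0 0 0"

```text
time_s: 15.45
tool_pos: [0.5597, -0.2995, 0.0967]
tool_rot: [0.454, -0.453, 0.543, -0.542]
contact_force: [0.4, 0.2, -1.8]
gripper_width: 0.433
```

Emit:
drive_tool --pt "0 0.05 0 0 0 0" --pt "0 0.1 0 0 0 0" --pt "0 0.15 0 0 0 0" --pt "0 0.15 0 0 0 0"

```text
time_s: 15.78
tool_pos: [0.5597, -0.2995, 0.0922]
tool_rot: [0.454, -0.453, 0.543, -0.542]
contact_force: [-0.6, 0.1, -0.9]
gripper_width: 0.434
```

Emit:
drive_tool --pt "0 0.03 0 0 0 0" --pt "0 0.06 0 0 0 0" --pt "0 0.1 0 0 0 0" --pt "0 0.1 0 0 0 0"

```text
time_s: 16.12
tool_pos: [0.5597, -0.2996, 0.0894]
tool_rot: [0.454, -0.453, 0.543, -0.543]
contact_force: [-0.1, -0.3, -1.5]
gripper_width: 0.433
```

Emit:
drive_tool --pt "0 0.02 0 0 0 0" --pt "0 0.04 0 0 0 0" --pt "0 0.06 0 0 0 0" --pt "0 0.06 0 0 0 0"

```text
time_s: 16.45
tool_pos: [0.5597, -0.2996, 0.0877]
tool_rot: [0.454, -0.453, 0.543, -0.543]
contact_force: [0.0, 0.2, -1.0]
gripper_width: 0.434
```

Emit:
drive_tool --pt "0 0.02 0 0 0 0" --pt "0 0.04 0 0 0 0" --pt "0 0.06 0 0 0 0" --pt "0 0.06 0 0 0 0"

```text
time_s: 16.78
tool_pos: [0.5599, -0.2997, 0.0863]
tool_rot: [-0.454, 0.453, -0.543, 0.543]
contact_force: [-1.3, 1.4, 3.1]
gripper_width: 0.43
```

On the plate. I'll release, lift and look.

Emit:
drive_tool --pt "0 0 0 0 0 0" --pt "0 0 0 0 0 0" --pt "0 0 0 0 0 0" --pt "0 0 0 0 0 0" --fingers 1

```text
time_s: 17.12
tool_pos: [0.5598, -0.2996, 0.0859]
tool_rot: [-0.454, 0.453, -0.543, 0.543]
contact_force: [0.7, 0.4, -0.3]
gripper_width: 0.968
```

Emit:
drive_tool --pt "0 -0.3 0 0 0 0" --pt "0 -0.7 0 0 0 0" --pt "0 -1.2 0 0 0 0" --pt "0 -1.6 0 0 0 0" --pt "0 -1.6 0 0 0 0"

```text
time_s: 17.53
tool_pos: [0.5611, -0.301, 0.1376]
tool_rot: [-0.454, 0.452, -0.541, 0.544]
contact_force: [0.6, 0.0, 0.1]
gripper_width: 0.999
```

Emit:
drive_tool --pt "0 0 0 0 0 0" --pt "0 0 0 0 0 0" --pt "0 0 0 0 0 0" --pt "0 0 0 0 0 0" --pt "0 0 0 0 0 0" --pt "0 0 0 0 0 0" --pt "0 0 0 0 0 0" --pt "0 0 0 0 0 0" --fingers 0

```text
time_s: 18.2
tool_pos: [0.5597, -0.2997, 0.1339]
tool_rot: [0.453, -0.453, 0.543, -0.543]
contact_force: [-0.4, 0.9, -0.1]
gripper_width: 0.001
```

```bash
python3 - <<'E'
from h import *
from workcell import cams
row(.5590,-.2996,.11,79.9)
d=cams.read_camera("scene"); np.savez("pics/scene8.npz",**d)
cv2.imwrite("pics/c8.png",cv2.resize(d["frame"][190:290,80:180,::-1],(500,500),interpolation=cv2.INTER_CUBIC))
E
```

```text
t 18.2 pos [ 0.5597 -0.2997  0.1339] F [-0.4  0.9 -0.1] w 0.001 q7 -0.85 ROW [ 0.    0.8  -0.02 -0.   -0.03 -0.  ]
```

View pics/c8.png

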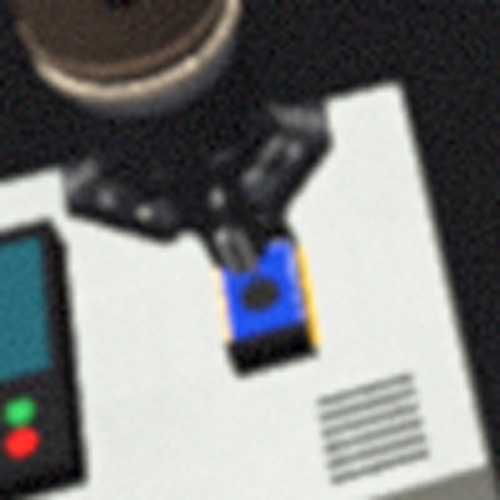

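Blue sits in the recess between the cheeks at (262,290), still proud. Pressing with shut fingers.

Emit:
drive_tool --pt "0 0.3 -0.02 0 0 0" --pt "0 0.6 -0.02 0 0 0" --pt "0 0.9 -0.02 0 0 0" --pt "0 1.05 -0.02 0 0 0" --pt "0 1.15 -0.02 0 0 0" --pt "0 1.2 -0.02 0 0 0" --pt "0 1.25 -0.02 0 0 0" --pt "0 1.25 -0.02 0 0 0"

```text
time_s: 18.92
tool_pos: [0.5592, -0.2996, 0.0964]
tool_rot: [-0.454, 0.453, -0.543, 0.543]
contact_force: [0.0, -0.9, 0.7]
gripper_width: -0.003
```

Emit:
drive_tool --pt "0 0.05 0 0 0 0" --pt "0 0.1 0 0 0 0" --pt "0 0.15 0 0 0 0" --pt "0 0.2 0 0 0 0" --pt "0 0.25 0 0 0 0" --pt "0 0.28 0 0 0 0" --pt "0 0.3 0 0 0 0" --pt "0 0.3 0 0 0 0"

```text
time_s: 19.58
tool_pos: [0.5594, -0.2998, 0.0874]
tool_rot: [-0.454, 0.453, -0.542, 0.543]
contact_force: [0.8, -1.4, 1.4]
gripper_width: 0.001
```

Emit:
drive_tool --pt "0 0.04 0 0 0 0" --pt "0 0.08 0 0 0 0" --pt "0 0.1 0 0 0 0" --pt "0 0.1 0 0 0 0"

```text
time_s: 19.92
tool_pos: [0.5595, -0.2999, 0.0851]
tool_rot: [-0.454, 0.453, -0.542, 0.543]
contact_force: [-1.0, 0.3, 10.2]
gripper_width: 0.004
```

Emit:
drive_tool --pt "0 0.02 0 0 0 0" --pt "0 0.04 0 0 0 0" --pt "0 0.05 0 0 0 0" --pt "0 0.05 0 0 0 0"

```text
time_s: 20.25
tool_pos: [0.5596, -0.3, 0.085]
tool_rot: [-0.454, 0.453, -0.542, 0.543]
contact_force: [-4.0, 3.9, 23.4]
gripper_width: 0.001
```

Firm stop at z = 0.085 with the force rising to 23 N, so it is home. I'll retreat and check.

Emit:
drive_tool --pt "0 -0.3 0 0 0 0" --pt "0 -1 0 0 0 0" --pt "0 -2 0 0 0 0" --pt "0 -3 0 0 0 0" --pt "-1 -3 -1 0 0 0" --pt "-2 -3 -2 0 0 0" --pt "-3 -3 -3 0 0 0" --pt "-4 -3 -4 0 0 0"

```text
time_s: 20.92
tool_pos: [0.4624, -0.1611, 0.1723]
tool_rot: [0.453, -0.453, 0.543, -0.542]
contact_force: [-0.3, 1.2, 1.1]
gripper_width: 0.001
```

Emit:
drive_tool --pt "-1 0 0 0 0 0" --pt "-2 0 0 0 0 0" --pt "-2 0 0 0 0 0" --pt "-2 0 0 0 0 0"

```text
time_s: 21.25
tool_pos: [0.4748, -0.1013, 0.1727]
tool_rot: [0.455, -0.454, 0.542, -0.541]
contact_force: [-1.0, -1.9, 0.2]
gripper_width: -0.001
```

```bash
python3 - <<'E'
from h import *
from workcell import cams,monitor
s=monitor.read_state();print(s["time_s"],s["tool_pos"],s["contact_force"])
o=[]
for n in("top","scene"):
    d=cams.read_camera(n);P=cloud(d)
    m=mask(d,(105,110,50),(128,255,255))>0
    k=m&(abs(P[...,0]-.559)<.06)&(abs(P[...,1]+.2995)<.06)&(P[...,2]>.06)
    kd=(d["frame"].min(-1)>150)&(abs(P[...,0]-.559)<.07)&(abs(P[...,1]+.2995)<.06)
    print(n,k.sum(),"blue z",np.nanmedian(P[k][:,2]),"deck z",np.nanmedian(P[kd][:,2]))
    o.append(cv2.resize(d["frame"][...,::-1],(400,300)))
    if n=="scene": o.append(cv2.resize(d["frame"][190:290,80:180,::-1],(300,300),interpolation=cv2.INTER_CUBIC))
cv2.imwrite("pics/c9.png",np.hstack([o[1],o[2]]))
E
```

```text
21.25 [ 0.47484689 -0.10129507  0.17266085] [-1.02162753 -1.85921775  0.24835337]
top 0 blue z nan deck z 0.0843094729997026
scene 168 blue z 0.08563384617780634 deck z 0.08519201579795765
  return np.nanmean(a, axis, out=out, keepdims=keepdims)
```

View pics/c9.png

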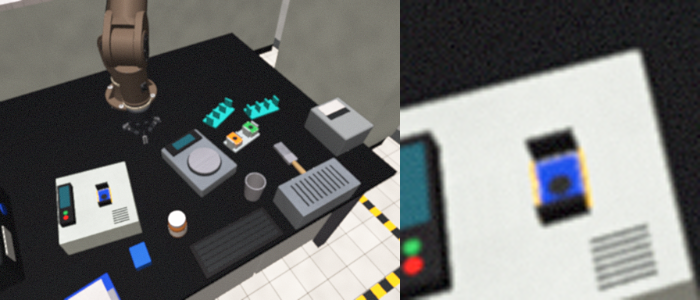

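The image shows the blue top in the recess at right-crop (560,180), level with the deck (85.6 against 85.2 mm by depth). The other objects look unmoved and the arm is clear.

```bash
python3 -c "
from workcell import manip;print(manip.close_job())"
```

```text
the job is handed in; nothing more can be done
None
```

The blue cartridge is pressed home in the analyser recess, and I handed the job in at about 21 s.

- **Pan:** I set the cartridge down slowly, with about 5 N at contact, and let go. It lay flat about 4 mm off the measured pan centre. It stayed untouched for about 4 s (6.0 to 9.7 s). I then took it again by its long sides.
- **Recess:** I lowered it between the cheeks. It touched a cheek lightly once (about 2 N), and I shifted it about 1 mm to clear that.
- **Press:** I pushed down with shut fingers until a firm stop at 85.0 mm, with the force rising to 23 N.

**Last checks:**
- Scene-camera depth gave the blue top at 85.6 mm against 85.2 mm for the deck, so it is flush within what the camera can resolve.
- The orange and green cartridges and the other things on the bench look unmoved in the scene picture.
- The top camera could not confirm the blue cartridge because the arm hid it.
- During the job the two cameras disagreed by up to about 5 mm along x. I used their mean, and force feedback on the way in.

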